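# Close up the tin rack and clamp its stop

## Robot

A 6-joint arm with a two-finger parallel gripper is mounted at the origin on a cart in front of the work surface, level with it; the furniture and walls round the work are solid. World frame = base frame: x ahead of the robot, y to its left, z up, the work surface at z = 0. Lengths are in m, angles in rad, forces in N, time in s.
With the tool pointing down it reaches from about 0.25 to 0.775 m from the base axis. Payload 4 kg.
Tool frame: the origin (TCP) lies midway between the tips of the shut fingers; the grasp point (between the pads) lies 19 mm behind it; z points along the fingers, y is the line along which they close (so a half turn about z gives the same grasp; the last joint's range is limited). The gripper opens to 94 mm and grips with 3 to 60 N. Pads are 16 mm wide; open, the fingers measure 119 mm over their backs; the gripper's body (75 mm by 177 mm) begins 78 mm behind the grasp point.
Start: joints at [-1.382, 0.087, 1.371, -0, 1.684, -0.103], TCP at [0.158, -0.527, 0.167] pointing down, gripper open.
Joint ranges: [-3.1, 3.1], [-0.76, 2.03], [0.27, 2.55], [-1.08, 4.22], [0.17, 2.65], [-2.57, 2.57]. Speed limits (rad/s): [2.79, 2.79, 3.14, 3.14, 3.14, 3.14].

## Interface

Orientations are given as a rotation vector (axis times angle).
In Python, from cell import robot, grab_frame, ticket, finder gives the robot as it stands.
- The arm moves only by the shell command python3 -m crank 'ROWS'. ROWS is JSON, one flat list of numbers, 5 for each row, row after row: the opening, from -1 (shut) to 1 (fully open), then the shift along the tool's x, y, z in units of 15 cm (1.0 is 15 cm), then the turn about the tool's z in units of 90 degrees (1.0 is 90 degrees). A call has exactly 5 rows; each row is the pose to reach, as a shift and turn from the pose commanded when the call began, along the tool's axes at that moment; what a row does not reach only later rows make up. A row lasts 1/8 s, in which the tool goes at most 62.5 mm and 10.7 degrees, less where a joint would pass 70% of its speed; a pose out of reach is approached as far as the arm can. A call with a number of a shift or a turn outside -1 to 1 is refused whole. A call with a gripper value outside its range is refused whole. The fingers move at their own pace and stop on an object; the grip force is fixed at half the most. Time passes only in rows, so rows that repeat a pose let the fingers close, or fill a call up. It gives the time, the measured TCP pose, the force, the opening and the grip force at its end, in the units of the state.
- robot.state(): the state, without advancing time (a new reading comes with each control period).
- grab_frame(name): name is "scene" or "top" or "wrist"; returns a dict with "color" (480x640x3 uint8, blue, green, red), "fx", "fy", "cx", "cy" (pixels), "R" (3x3) and "t" (3): a world point X has camera coordinates R X + t. Camera axes: x right, y down, z forward; pixel columns grow to the right and rows downward; lengths in m; the calibration is good to about 2 mm. A picture is of the moment at which its call begins. There is no depth.
- ticket.sign_off(): hands the job in; it is judged then, once.
Trained networks look in the newest picture that a camera, given by its name, has taken for a name from the list of things; names that differ only in an ending like _2 or _b are one class to them, and where a whole thing is asked for, a point or a joint stands for the part that bears it (a point fixed in the world has none). Each returns a list of dicts, best first, with "confidence" (0 to 1); they miss things now and then, are a little off and sometimes report something else, mostly with a low value. They report only what shows in the picture. A call takes as long as a camera call. They do not tell look-alikes from the thing itself.
- finder.spot_in(camera, target): "position" ([column, row] in pixels, amid what is visible of it).
- finder.trace(camera, target): "pixels" (480x640 bool, what is visible of it) and "position" ([column, row] in pixels, amid what is visible of it).
The state is a dict: "t": time; "joints": joint angles; "joint_velocities": joint speeds; "tau": joint torques, N m; "tool_pos": TCP position; "ee_rot": TCP orientation; "force": force on the tool from outside, world axes, zero at the start; "moment": the same for the moment, N m; "finger_gap": finger opening in m; "finger_force": force on a finger pad.
Only numpy, scipy, OpenCV 4.12 (cv2) and the standard library are available. Lean on these libraries where they do the work, as an engineer would, in place of code of your own. Each camera call takes 0.05 s, during which the arm holds its last target. There are 200 camera calls.

## Task

In the rack that holds the two food tins, slide the loose stop up along its rail until it stands against the nearer tin (touching or within a centimetre), with that tin left standing upright in the rack. Then turn the knob on that stop clockwise, as seen from above, until it is tight, and let go. The rack with the glasses is already closed up and needs nothing.

Things in the scene. Friction and masses are not known exactly. Their poses are not given: they have to be found in the camera images.
- tin_rack_grip (a point): On the axis of the tin rack's clamp knob, 70 mm above the worktop, the height to grip. Knob: black upright bar 42 long, 14 thick, from 44 to 82 mm above the worktop, on a black disc 42 across, on the stop's carriage. Turns with the knob: y along the bar's length, x across its 14 mm, z up. Loose: bar roughly along the rail; tight: across it. Also the handle to slide the stop (about 2 N when loose).
- tin_rack_face (a point): Centre of the tin rack's upright aluminium stop plate (64 wide, 6 thick, 20 to 64 mm above the worktop), on its face to the tins, 40 mm up, 80 mm ahead of the knob axis. y points along the rail to the tins, the stop's only line of motion; z up. The rack is a fixed white tray 370 x 80 mm with 22 mm lips and an end wall behind the tins. The like rack with two glasses is already tight.
- tin_near: The food tin nearest the stop: upright loose cylinder, 57 mm diameter, 72 tall, 0.18 kg, on the rack's 5 mm thick floor; origin at the centre of its underside, z up. Gap to the stop = its distance along tin_rack_face's y, less 28.7 mm (60 to 135 mm at the start). An equal tin stands behind it against the end wall, 0 to 20 mm away.
- tin_rack_knob (a joint): Turn of that knob in rad, growing clockwise seen from above: 0 = bar along the rail (loose), 1.4 (80 degrees) = hard stop. From 0.7 on a screw foot presses on the rail and holds the stop; tight beyond 1.15. Starts at 0 to 0.25, takes about 0.1 N m, stays where it is left.
There are look-alikes about, which are no part of the job. What is shaped like the tin_near but green or orange is not meant.

How it is judged:
By the outcome, as a careful person would: the job done as asked, in the order asked, and still so for the second after the job is handed in, with the robot touching nothing.
It also fails if it takes over 35 s, if anything falls off the work surface, if the arm or the gripper's body presses on something with over 40 N, if the wrist force passes 120 N, or if a joint passes its speed limit or range.

## Working session

There is one attempt and no reset: what is moved stays moved. The work goes in short steps, Python scripts to look and compute and a shell command to move; the robot and the scene stay as the last step left them, time stands still between calls to the robot, and variables do not carry over. Pictures are saved under pics/ and viewed, at most 11 in all, crops included, and the job is handed in when it is done.

```bash
ls; mkdir -p pics; cat > h.py <<'E'
import numpy as np, cv2
from cell import robot, grab_frame, ticket, finder
def ray(f,p,z):
    R=np.array(f["R"]);t=np.array(f["t"])
    d=R.T@np.array([(p[0]-f["cx"])/f["fx"],(p[1]-f["cy"])/f["fy"],1]);c=-R.T@t
    return c+d*(z-c[2])/d[2]
def proj(f,X):
    c=np.array(f["R"])@np.array(X)+np.array(f["t"])
    return [f["fx"]*c[0]/c[2]+f["cx"],f["fy"]*c[1]/c[2]+f["cy"]]
E
python3 - <<'E'
from h import *
zs={'tin_rack_grip':.07,'tin_rack_face':.04,'tin_near':.04,'tin_rack_knob':.06}
for c in ('scene','top'):
    f=grab_frame(c); cv2.imwrite(f'pics/{c}0.png',f['color'])
    for n,z in zs.items():
        for d in finder.spot_in(c,n): print(c,n,round(d['confidence'],2),np.round(d['position']),ray(f,d['position'],z).round(3))
print(robot.state())
E
```

```text
pics
scene tin_rack_grip 0.92 [375. 253.] [ 0.454 -0.025  0.07 ]
scene tin_rack_face 0.76 [363. 269.] [ 0.46  -0.001  0.04 ]
scene tin_near 0.97 [232. 299.] [0.582 0.204 0.04 ]
scene tin_near 0.75 [286. 326.] [0.474 0.177 0.04 ]
scene tin_near 0.62 [187. 336.] [0.579 0.305 0.04 ]
scene tin_rack_knob 0.91 [374. 253.] [ 0.46 -0.03  0.06]
top tin_rack_grip 0.94 [362. 280.] [ 0.459 -0.033  0.07 ]
top tin_rack_face 0.66 [348. 276.] [ 0.468 -0.009  0.04 ]
top tin_near 0.94 [248. 273.] [0.475 0.184 0.04 ]
top tin_near 0.73 [187. 224.] [0.571 0.303 0.04 ]
top tin_rack_knob 0.88 [364. 278.] [ 0.461 -0.037  0.06 ]
{'t': 0.5, 'joints': array([-1.38210544e+00,  8.72527451e-02,  1.37078017e+00, -2.07056483e-05,
        1.68356031e+00, -1.03106107e-01]), 'joint_velocities': array([-8.35762168e-04,  3.10232368e-04, -9.33976851e-05,  5.46260463e-04,
        3.44203877e-04,  2.44267637e-04]), 'tau': array([-4.15828836e-04, -3.39625525e+01, -3.02265215e+01,  7.17538479e-02,
        2.43925728e-02, -2.14236974e-05]), 'tool_pos': array([ 0.15820572, -0.52675801,  0.1671363 ]), 'ee_rot': array([ 3.10821560e+00,  4.56725593e-01, -3.23267752e-05]), 'force': array([0.60508108, 0.73945895, 0.12067786]), 'moment': array([-0.00717124,  0.01666634, -0.02982141]), 'finger_force': 0.0, 'finger_gap': 0.09410729564697809}
```

View pics/top0.png

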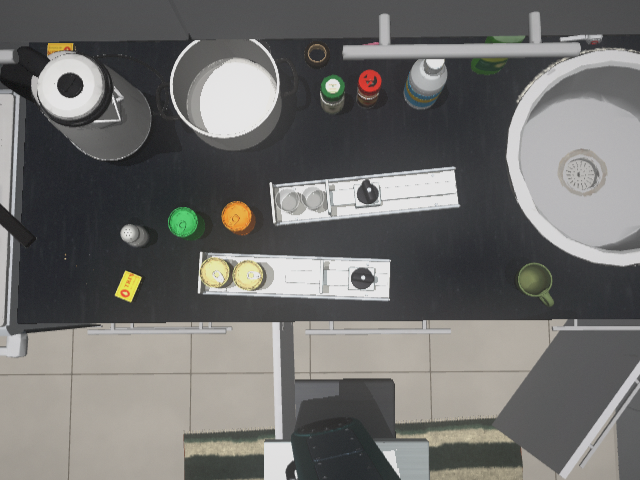

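View pics/scene0.png

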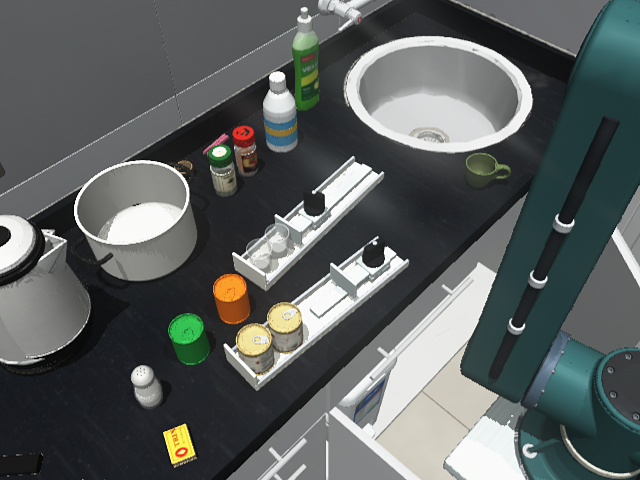

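Top view: candidates for the tin are yellow (248,275) [near], yellow (215,272) [behind], and the green (185,222) and orange (237,217) look-alikes. The candidate knobs are (362,279) in the tin rack and (368,192) in the glass rack. I choose the yellow tin at (248,275) and the knob at (362,279), and check them in a crop.

```bash
python3 - <<'E'
from h import *
f=grab_frame('top'); im=f['color'][240:315,190:400]
cv2.imwrite('pics/crop1.png',cv2.resize(im,None,fx=3.8,fy=3.8,interpolation=cv2.INTER_CUBIC))
for c in [(200,254),(390,260),(201,293),(389,300)]: print(ray(f,c,.022).round(4))
for p in [(248,275),(215,272)]: print('tin',ray(f,p,.077).round(4))
g=grab_frame('scene')
def tri(p,q):
    A=[];b=[]
    for F,x in((f,p),(g,q)):
        R=np.array(F['R']);t=np.array(F['t'])
        for i,(fc,cc) in enumerate(((F['fx'],F['cx']),(F['fy'],F['cy']))):
            u=(x[i]-cc)/fc; A.append(R[i]-u*R[2]); b.append(u*t[2]-t[i])
    return np.linalg.lstsq(np.array(A),np.array(b),rcond=None)[0].round(4)
for n in('tin_rack_grip','tin_rack_face'):
    a=finder.spot_in('top',n)[0]['position'];b=finder.spot_in('scene',n)[0]['position'];print(n,tri(a,b),ray(f,a,.07).round(4))
k=finder.trace('top','tin_rack_knob')
for d in k:
    ys,xs=np.nonzero(d['pixels']); print(d['confidence'],xs.min(),xs.max(),ys.min(),ys.max(),len(xs))
E
```

```text
[0.5135 0.2804 0.022 ]
[ 0.4986 -0.0915  0.022 ]
[0.4373 0.2775 0.022 ]
[ 0.4209 -0.088   0.022 ]
tin [0.4691 0.1791 0.077 ]
tin [0.4752 0.2407 0.077 ]
tin_rack_grip [ 0.4614 -0.0361  0.0599] [ 0.4615 -0.0352  0.07  ]
tin_rack_face [ 0.4667 -0.01    0.0312] [ 0.4647 -0.0089  0.07  ]
0.75 351 374 268 288 392
```

View pics/crop1.png

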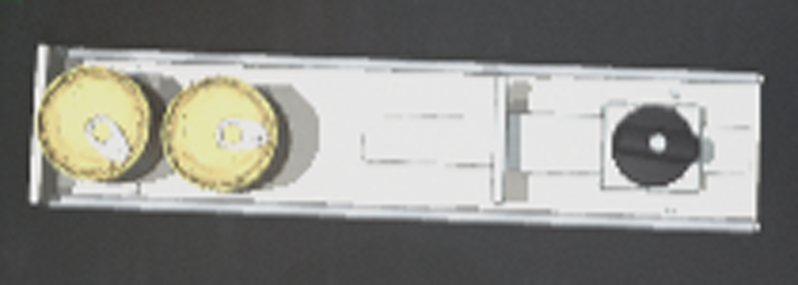

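The crop shows both yellow tins at the left end, with the near one at px (248,275). The stop plate is at px x≈320, and the black knob is at px (363,278) with its bar along the rail. I'll move above the knob first.

```bash
python3 -m crank '[1,0.4,-0.35,0,0, 1,0.8,-0.7,0,0, 1,0.96,-0.85,0,0, 1,0.96,-0.85,0,0, 1,0.96,-0.85,0,0]'
python3 -m crank '[1,0.4,-0.35,0,0, 1,0.8,-0.7,0,0, 1,0.96,-0.85,0,0, 1,0.96,-0.85,0,0, 1,0.96,-0.85,0,0]'
python3 -m crank '[1,0.4,-0.35,0,-0.1, 1,0.7,-0.62,0,-0.2, 1,0.7,-0.62,0,-0.3, 1,0.7,-0.62,0,-0.4, 1,0.7,-0.62,0,-0.5]'
python3 -m crank '[1,0,0,0,-0.1, 1,0,0,0,-0.22, 1,0,0,0,-0.22, 1,0,0,0,-0.22, 1,0,0,0,-0.22]'
python3 - <<'E'
from h import *
f=grab_frame('wrist'); cv2.imwrite('pics/w1.png',f['color'])
s=robot.state();print(s['tool_pos'],s['ee_rot'],s['joints'])
for n,z in(('tin_rack_grip',.07),('tin_rack_knob',.082),('tin_rack_face',.04),('tin_near',.077)):
    for d in finder.spot_in('wrist',n): print(n,d['confidence'],d['position'],ray(f,d['position'],z).round(4))
E
```

```text
t: 1.48
tool_pos: [0.2595, -0.3636, 0.1675]
ee_rot: [3.107, 0.458, -0.0]
force: [-0.6, -0.5, 0.0]
finger_gap: 0.0942
finger_force: 0.0
t: 2.1
tool_pos: [0.3605, -0.2011, 0.167]
ee_rot: [3.108, 0.455, -0.001]
force: [0.3, 0.6, -0.1]
finger_gap: 0.094
finger_force: 0.0
t: 2.72
tool_pos: [0.4345, -0.083, 0.1668]
ee_rot: [2.696, 1.613, -0.002]
force: [-0.2, -0.4, 0.0]
finger_gap: 0.0938
finger_force: 0.0
t: 3.35
tool_pos: [0.4344, -0.0811, 0.1671]
ee_rot: [2.382, 2.048, -0.0]
force: [-0.6, 1.4, 0.2]
finger_gap: 0.0938
finger_force: 0.0
[ 0.43446674 -0.0808692   0.16716604] [ 2.38141647e+00  2.04884587e+00 -1.98418181e-04] [-3.12309538e-01 -1.56505368e-01  1.60704125e+00 -1.66286168e-04
  1.69102877e+00 -1.62474702e-01]
tin_rack_grip 0.55 [342.3, 171.7] [ 0.4632 -0.0329  0.07  ]
tin_rack_knob 0.91 [342.1, 167.0] [ 0.4629 -0.0281  0.082 ]
tin_rack_face 0.68 [336.6, 136.6] [ 0.4638 -0.0047  0.04  ]
```

View pics/w1.png

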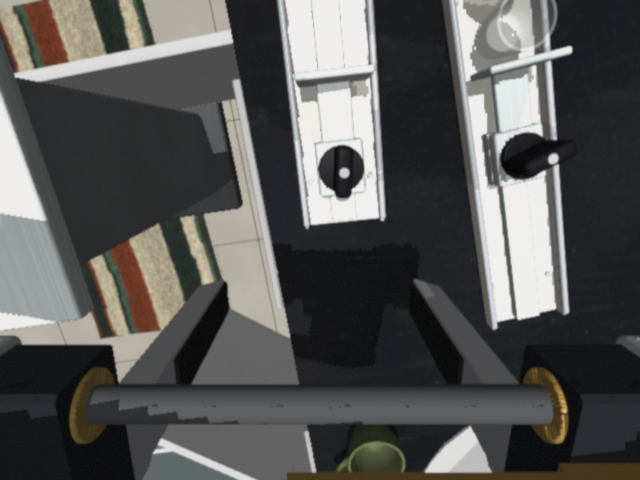

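The wrist view shows the tin-rack knob at (343,172), with the white dot on the bar top at (344,173), the bar nearly along the rail, and the stop plate at (333,73). The glass-rack knob at (540,155) isn't part of the job.

```bash
python3 - <<'E'
from h import *
f=grab_frame('wrist'); im=f['color'][60:230,280:400]
cv2.imwrite('pics/w1c.png',cv2.resize(im,None,fx=3.5,fy=3.5,interpolation=cv2.INTER_CUBIC))
print('dot',ray(f,(344,173),.082)); 
for a,b in(((372,80),(383,218)),((291,80),(305,225))):
    d=ray(f,a,.022)-ray(f,b,.022);print('rail',np.arctan2(d[0],d[1]),ray(f,a,.022),ray(f,b,.022))
p=ray(f,(333,73),.064);print('plate top',p)
# predicted bar at angles
c=ray(f,(344,173),.082);s=0.041
for th in(0,.1,.2):
    u=np.array([np.sin(s+th),np.cos(s+th),0])*.021;print(th,np.round(proj(f,c+u)),np.round(proj(f,c-u)))
E
```

```text
dot [ 0.46374899 -0.0321389   0.082     ]
rail 0.023400769666685067 [0.50237089 0.03957437 0.022     ] [ 0.49940224 -0.08726363  0.022     ]
rail 0.06377183702020414 [0.43072529 0.05024353 0.022     ] [ 0.42222316 -0.08289669  0.022     ]
plate top [0.46618413 0.04433771 0.064     ]
0 [342. 146.] [346. 199.]
0.1 [344. 146.] [344. 199.]
0.2 [347. 146.] [341. 199.]
```

View pics/w1c.png

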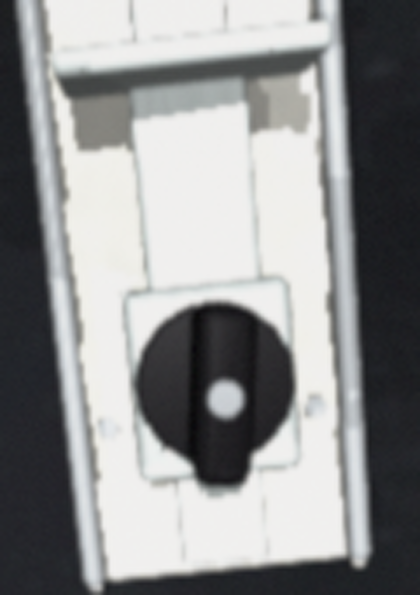

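```bash
python3 -m crank '[1,0.345,0.14,0,0.01, 1,0.345,0.14,0.2,0.01, 1,0.345,0.14,0.5,0.01, 1,0.345,0.14,0.775,0.01, 1,0.345,0.14,0.775,0.01]'
python3 -m crank '[-1,0,0,0,0, -1,0,0,0,0, -1,0,0,0,0, -1,0,0,0,0, -1,0,0,0,0]'
python3 - <<'E'
from h import *
f=grab_frame('wrist'); cv2.imwrite('pics/w2.png',f['color'])
s=robot.state();print(s['tool_pos'],s['ee_rot'],s['joints'],s['force'],s['moment'],s['finger_gap'])
for d in finder.spot_in('wrist','tin_near'): print(d['confidence'],d['position'],ray(f,d['position'],.077).round(4))
E
```

```text
t: 4.28
tool_pos: [0.4597, -0.0315, 0.0475]
ee_rot: [-2.39, -2.029, 0.008]
force: [0.1, 0.8, 1.0]
finger_gap: 0.0939
finger_force: 0.0
t: 4.9
tool_pos: [0.4631, -0.0324, 0.0512]
ee_rot: [2.395, 2.032, 0.0]
force: [0.4, -0.7, 1.1]
finger_gap: 0.0474
finger_force: 0.0
[ 0.46294596 -0.03238246  0.0510581 ] [2.39550871e+00 2.03213302e+00 1.52928155e-04] [-1.92033452e-01 -5.17765815e-02  1.74504673e+00 -8.15928187e-05
  1.44806563e+00 -2.82509015e-02] [-0.69974351  0.31978959 -0.57544803] [ 0.00713021 -0.03740437 -0.01937447] 0.04332280722809711
```

View pics/w2.png

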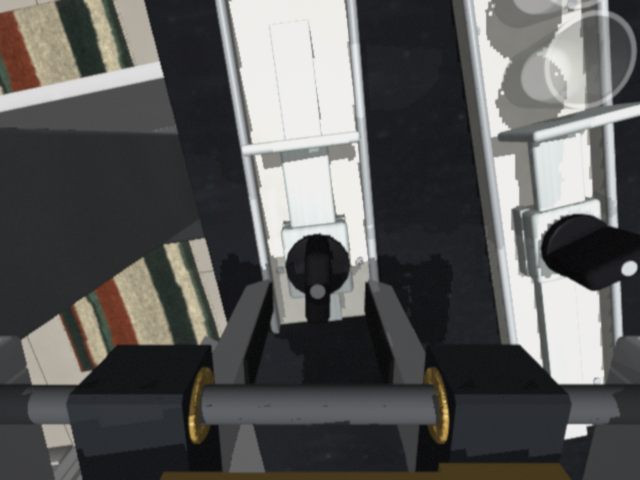

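Not yet closed; the bar (317,285) sits midway between the fingers. I'll finish the grip and check it.

```bash
python3 -m crank '[-1,0,0,0,0, -1,0,0,0,0, -1,0,0,0,0, -1,0,0,0,0, -1,0,0,0,0]'
python3 - <<'E'
from h import *
f=grab_frame('wrist')
s=robot.state();print(s['tool_pos'],s['ee_rot'],s['force'],s['moment'],s['finger_gap'],s['finger_force'])
print(ray(f,(317,291),.082))
E
```

```text
t: 5.62
tool_pos: [0.4629, -0.0324, 0.0509]
ee_rot: [2.396, 2.032, -0.0]
force: [0.5, -0.8, -0.5]
finger_gap: 0.0004
finger_force: 0.0
[ 0.46288171 -0.03235067  0.05089009] [ 2.39565741e+00  2.03227340e+00 -1.40025096e-04] [ 0.24602535 -0.6322528  -0.83536017] [-0.02562661 -0.04417757  0.01685961] 0.0005705939558191424 0.0
[ 0.46354027 -0.03201079  0.082     ]
```

The fingers shut on nothing, so I'll look.

```bash
python3 - <<'E'
from h import *
f=grab_frame('wrist');g=grab_frame('scene')
a=f['color'][150:450,160:480]; b=cv2.resize(g['color'][190:290,310:430],None,fx=3,fy=3,interpolation=cv2.INTER_CUBIC)
cv2.imwrite('pics/w3.png',np.hstack([a,b]))
print(proj(f,[.4637,-.0325,.082]),proj(f,[.4637,-.0325,.051]),proj(g,[.463,-.033,.082]),proj(g,[.463,-.033,.051]))
h=grab_frame('top');print(proj(h,[.463,-.033,.082]),robot.state()['tool_pos'])
E
```

```text
[np.float64(317.44162152795406), np.float64(291.788920052521)] [np.float64(317.51905311349003), np.float64(271.70147658713955)] [np.float64(374.7006953799368), np.float64(243.75206256547477)] [np.float64(373.68677697629664), np.float64(254.5294464539849)]
[np.float64(362.09171644533365), np.float64(277.2130259402033)] [ 0.46287573 -0.03236505  0.05091514]
```

View pics/w3.png

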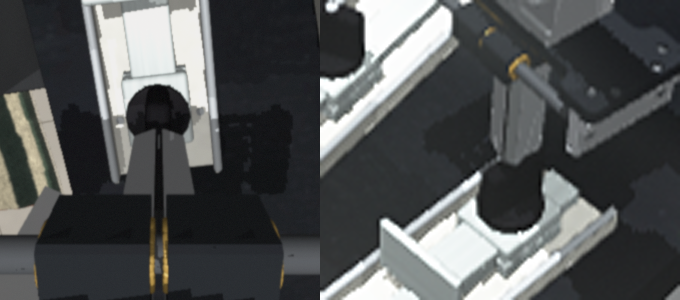

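```bash
python3 - <<'E'
from h import *
f=grab_frame('wrist');g=grab_frame('scene');h=grab_frame('top')
for F in(f,g,h):
    print('cam',(-np.array(F['R']).T@np.array(F['t'])).round(3),[np.round(proj(F,p)).astype(int).tolist() for p in([.463,-.0325,.051],[.463,-.0325,.083],[.463,-.062,.051],[.463,-.062,.083],[.463,-.053,.082],[.463,-.012,.082])])
b=cv2.resize(g['color'][205:275,335:415],None,fx=7,fy=7,interpolation=cv2.INTER_CUBIC)
cv2.imwrite('pics/w4.png',b)
s=robot.state();print(s['tool_pos'],s['joints'])
E
```

```text
cam [0.477 0.046 0.267] [[316, 272], [316, 293], [324, 315], [325, 341], [322, 326], [310, 256]]
cam [0.044 0.525 0.94 ] [[374, 255], [375, 244], [384, 245], [385, 234], [382, 237], [367, 250]]
cam [0.416 0.035 1.228] [[361, 278], [362, 277], [376, 278], [378, 277], [373, 277], [351, 277]]
[ 0.46289574 -0.03234316  0.05091633] [-1.91989442e-01 -5.15817055e-02  1.74515426e+00 -5.89904482e-05
  1.44800227e+00 -2.82252406e-02]
```

View pics/w4.png

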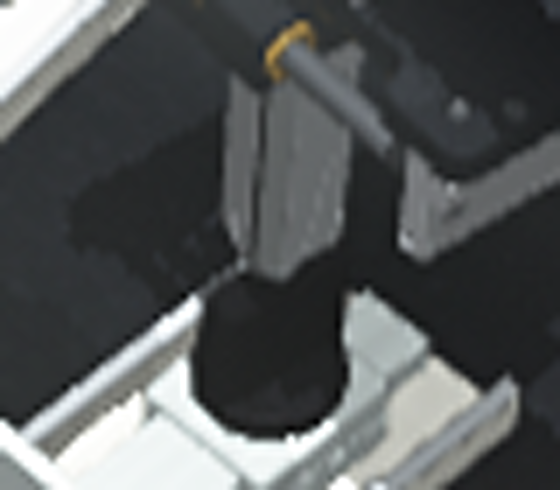

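The fingertips look roughly 30 mm higher than the TCP readout implies. I'll raise, staying shut, and compare the visible tip with the projected TCP in all the cameras.

```bash
python3 -m crank '[-1,0,0,-0.2,0, -1,0,0,-0.4,0, -1,0,0,-0.4,0, -1,0,0,-0.4,0, -1,0,0,-0.4,0]'
python3 - <<'E'
from h import *
s=robot.state();T=s['tool_pos'];print(T,s['finger_gap'])
out=[]
for c in('wrist','scene'):
    f=grab_frame(c);im=f['color'];p=np.array(proj(f,T));q=np.array(proj(f,T+[0,0,.03]));
    w=45 if c=='scene' else 90
    x0,y0=(p-w).astype(int);k=390/(2*w)
    cr=cv2.resize(im[y0:y0+2*w,x0:x0+2*w],(390,390),interpolation=cv2.INTER_CUBIC)
    cr=np.clip(cr.astype(float)*1.6+20,0,255).astype(np.uint8)
    for r,col in((p,(0,0,255)),(q,(0,255,0))): cv2.drawMarker(cr,tuple(((r-[x0,y0])*k).astype(int).tolist()),col,cv2.MARKER_CROSS,16,1)
    out.append(cr)
cv2.imwrite('pics/tip.png',np.hstack(out))
E
```

```text
t: 6.6
tool_pos: [0.4618, -0.0321, 0.1091]
ee_rot: [-2.394, -2.031, 0.003]
force: [0.2, 0.8, -0.3]
finger_gap: 0.0006
finger_force: 0.0
[ 0.46179314 -0.03214068  0.10912025] 0.0005628223511363014
```

View pics/tip.png

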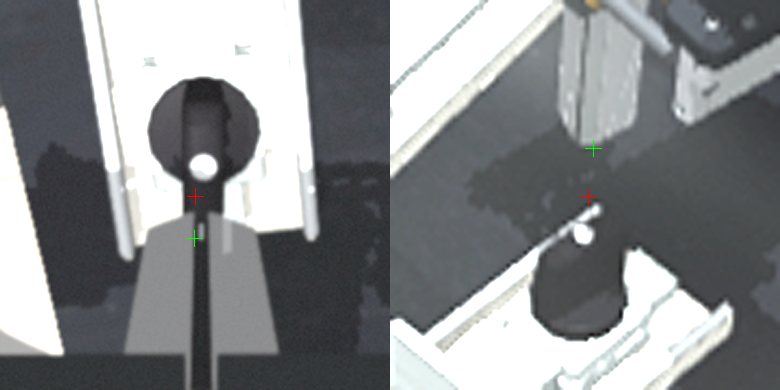

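The picture shows the visible tip about 33 mm above the reported TCP, near the green mark, and aligned laterally. I'll correct for that: open, then descend 90 mm.

```bash
python3 -m crank '[0.3,0,0,0,0, 0.3,0,0,0,0, 0.3,0,0,0,0, 0.3,0,0,0,0, 0.3,0,0,0,0]'
python3 -m crank '[0.3,0,0,0.2,0, 0.3,0,0,0.4,0, 0.3,0,0,0.5,0, 0.3,0,0,0.6,0, 0.3,0,0,0.6,0]'
python3 -m crank '[-1,0,0,0,0, -1,0,0,0,0, -1,0,0,0,0, -1,0,0,0,0, -1,0,0,0,0]'
python3 -m crank '[-1,0,0,0,0, -1,0,0,0,0, -1,0,0,0,0, -1,0,0,0,0, -1,0,0,0,0]'
python3 -c "
from h import *
s=robot.state();print(s['tool_pos'],s['ee_rot'],s['force'],s['moment'],s['finger_gap'],s['finger_force'])"
```

```text
t: 7.32
tool_pos: [0.4629, -0.0324, 0.111]
ee_rot: [2.396, 2.032, 0.0]
force: [-0.3, 0.7, 0.6]
finger_gap: 0.0471
finger_force: 0.0
t: 7.95
tool_pos: [0.4623, -0.0322, 0.0201]
ee_rot: [-2.395, -2.031, 0.002]
force: [0.4, 0.1, 0.0]
finger_gap: 0.0611
finger_force: 0.0
t: 8.57
tool_pos: [0.4628, -0.0324, 0.021]
ee_rot: [2.396, 2.032, -0.0]
force: [-3.5, 0.2, 2.4]
finger_gap: 0.0145
finger_force: 2.7
t: 9.2
tool_pos: [0.4625, -0.0323, 0.021]
ee_rot: [-2.395, -2.032, 0.001]
force: [-4.6, 0.5, 4.0]
finger_gap: 0.0139
finger_force: 30.0
[ 0.46249418 -0.03229763  0.02097866] [-2.39521892e+00 -2.03195118e+00  1.00915148e-03] [-4.58636622  0.51275576  3.9951725 ] [ 0.09131562  0.72696817 -0.03156916] 0.013886104531328738 30.00091642141342
```

Gripped at 13.9 mm. Now I'll slide 75 mm along the rail.

```bash
python3 -m crank '[-1,0.1,-0.012,0,0, -1,0.2,-0.024,0,0, -1,0.3,-0.037,0,0, -1,0.4,-0.049,0,0, -1,0.5,-0.061,0,0]'
python3 - <<'E'
from h import *
s=robot.state();print(s['tool_pos'],s['force'],s['moment'],s['finger_gap'],s['finger_force'])
o=[]
for c,z in(('wrist',.041),('top',.041),('scene',.041)):
    f=grab_frame(c)
    for d in finder.spot_in(c,'tin_near'): print(c,d['confidence'],d['position'],ray(f,d['position'],z).round(4))
    if c!='scene':o.append(f['color'])
t=cv2.resize(o[1][240:310,190:400],(640,213),interpolation=cv2.INTER_CUBIC)
cv2.imwrite('pics/s1.png',np.vstack([o[0][:330],t]))
E
```

```text
t: 9.82
tool_pos: [0.4659, 0.0442, 0.021]
ee_rot: [-2.395, -2.033, 0.001]
force: [-5.2, -2.1, 5.2]
finger_gap: 0.0137
finger_force: 30.0
[0.46594099 0.04419085 0.02098714] [-5.20612176 -2.13518052  5.15776809] [-0.3936778   0.78608227 -0.05069635] 0.013654911140066424 30.001477897167206
wrist 0.88 [277.2, 35.0] [0.4686 0.1712 0.041 ]
wrist 0.79 [475.5, 2.1] [0.5614 0.1698 0.041 ]
top 0.97 [184.1, 222.4] [0.5738 0.3082 0.041 ]
top 0.91 [249.2, 271.9] [0.4767 0.1813 0.041 ]
top 0.78 [237.2, 215.9] [0.5856 0.2051 0.041 ]
scene 0.94 [289.3, 325.2] [0.4709 0.1721 0.041 ]
scene 0.62 [228.9, 299.2] [0.5842 0.2083 0.041 ]
scene 0.55 [187.6, 339.3] [0.5728 0.3078 0.041 ]
```

View pics/s1.png

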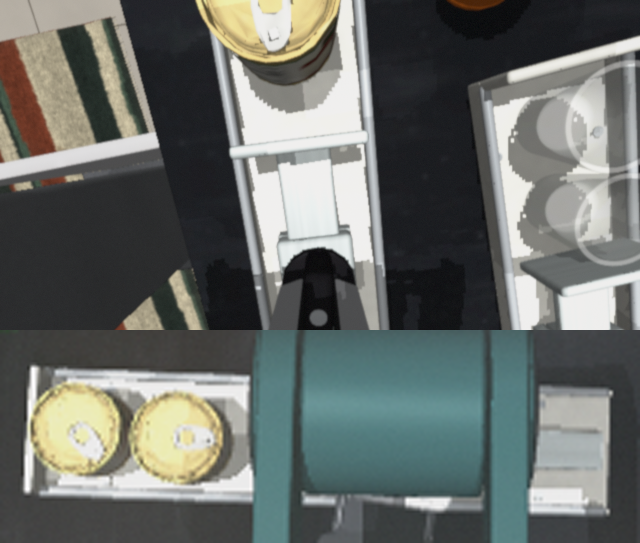

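The stop followed to plate row ~140, and the near tin stands upright with its base edge at about (292,83). I'll work out the remaining gap.

```bash
python3 - <<'E'
from h import *
f=grab_frame('wrist');s=robot.state()
for n,p,z in(('base edge',(290,83),.005),('lid edge',(270,62),.077),('lid edge b',(288,63),.077),('plate far',(300,132),.064),('dot',(318,317),.082)): print(n,ray(f,p,z).round(4))
g=grab_frame('top');print(ray(g,(248.1,275.1),.077))
# tin circle in top: lid ellipse
im=f['color'][:150,180:400];print(s['tool_pos'])
for y in range(60,100,3): print(y,im[y,105:115:5].tolist())
print([f['color'][y,300].tolist() for y in range(122,146,2)])
E
```

```text
base edge [0.4689 0.1555 0.005 ]
lid edge [0.466  0.1541 0.077 ]
lid edge b [0.4729 0.1526 0.077 ]
plate far [0.4724 0.1265 0.064 ]
dot [0.4672 0.045  0.082 ]
[0.46886724 0.17888784 0.077     ]
[0.46597948 0.0448746  0.02100261]
60 [[151, 219, 235], [108, 161, 180]]
63 [[49, 75, 84], [33, 51, 53]]
66 [[57, 64, 63], [71, 77, 77]]
69 [[67, 72, 73], [73, 77, 78]]
72 [[65, 68, 70], [70, 75, 76]]
75 [[61, 64, 65], [68, 73, 74]]
78 [[63, 66, 67], [68, 72, 73]]
81 [[63, 66, 66], [70, 74, 75]]
84 [[63, 66, 67], [56, 60, 64]]
87 [[92, 99, 100], [101, 108, 110]]
90 [[123, 128, 129], [124, 130, 130]]
93 [[123, 129, 129], [124, 130, 130]]
96 [[123, 128, 129], [125, 130, 131]]
99 [[122, 128, 129], [123, 129, 130]]
[[235, 239, 240], [236, 239, 240], [236, 239, 240], [237, 239, 240], [237, 239, 240], [237, 239, 240], [237, 239, 240], [234, 236, 236], [215, 216, 212], [237, 238, 238], [238, 239, 240], [238, 239, 240]]
```

```bash
python3 -m crank '[-1,0.05,-0.006,0,0, -1,0.1,-0.012,0,0, -1,0.14,-0.017,0,0, -1,0.165,-0.02,0,0, -1,0.165,-0.02,0,0]'
python3 - <<'E'
from h import *
s=robot.state();print(s['tool_pos'],s['force'],s['moment'],s['finger_gap'],s['joints'])
f=grab_frame('wrist');c=f['color']
tr=[d for d in finder.trace('wrist','tin_near') if abs(d['position'][0]-280)<60]
for d in tr:
    ys,xs=np.nonzero(d['pixels']);i=ys.argmax();print('tin low',xs[i],ys[i],d['confidence'],ray(f,(xs[i],ys[i]),.005),ray(f,(xs[i],ys[i]),.077))
for x in (280,300,320): print(x,[int(v) for v in c[40:150:3,x].mean(1)])
g=grab_frame('top');print([ (d['confidence'],ray(g,d['position'],.041).round(3)) for d in finder.spot_in('top','tin_near')])
E
```

```text
t: 10.85
tool_pos: [0.4671, 0.0691, 0.021]
ee_rot: [-2.394, -2.033, -0.001]
force: [-5.0, 0.6, 4.3]
finger_gap: 0.0135
finger_force: 30.0
[0.46708045 0.06907275 0.02097088] [-5.03535074  0.6036363   4.32904851] [-0.02604645  0.7983699   0.02985894] 0.013490535650196664 [ 2.58243407e-02 -8.19575131e-03  1.76560250e+00  1.01784708e-03
  1.38431952e+00  1.88603023e-01]
tin low 289 130 0.9 [0.46471445 0.15416831 0.005     ] [0.46980094 0.15197153 0.077     ]
280 [210, 210, 209, 221, 232, 203, 96, 205, 211, 210, 209, 209, 210, 210, 179, 228, 227, 225, 225, 232, 238, 228, 185, 238, 239, 228, 137, 183, 203, 138, 116, 132, 130, 133, 233, 239, 238]
300 [213, 214, 213, 212, 212, 212, 202, 201, 192, 145, 116, 183, 213, 212, 210, 209, 205, 201, 166, 160, 207, 208, 188, 175, 198, 161, 167, 210, 99, 66, 114, 130, 129, 225, 239, 239, 225]
320 [205, 208, 209, 208, 208, 207, 208, 208, 208, 208, 207, 204, 202, 205, 207, 209, 202, 178, 151, 151, 188, 210, 217, 216, 188, 60, 66, 122, 127, 128, 129, 130, 209, 239, 239, 232, 161]
[(0.8, array([0.474, 0.192, 0.041])), (0.63, array([0.588, 0.201, 0.041]))]
```

```bash
python3 -m crank '[-1,0.01,-0.0012,0,0, -1,0.02,-0.0024,0,0, -1,0.02,-0.0024,0,0, -1,0.02,-0.0024,0,0.05, -1,0.02,-0.0024,0,0.14]'
python3 -m crank '[-1,0,0,0,0.1, -1,0,0,0,0.2, -1,0,0,0,0.3, -1,0,0,0,0.4, -1,0,0,0,0.5]'
python3 -m crank '[-1,0,0,0,0.06, -1,0,0,0,0.11, -1,0,0,0,0.11, -1,0,0,0,0.11, -1,0,0,0,0.11]'
python3 - <<'E'
from h import *
s=robot.state();print(s['tool_pos'],s['force'],s['moment'],s['finger_gap'],s['joints'])
r=s['ee_rot'];print('turn',1.4068-2*np.arctan2(r[1],r[0]))
E
```

```text
t: 11.68
tool_pos: [0.4673, 0.0716, 0.021]
ee_rot: [-2.607, -1.752, -0.0]
force: [-4.8, -0.4, 4.8]
finger_gap: 0.0141
finger_force: 30.0
t: 12.3
tool_pos: [0.4674, 0.0714, 0.021]
ee_rot: [3.08, 0.62, 0.001]
force: [-4.1, -1.0, 5.5]
finger_gap: 0.0136
finger_force: 30.0
t: 12.92
tool_pos: [0.4675, 0.0714, 0.021]
ee_rot: [-3.121, -0.361, -0.001]
force: [-4.1, -0.8, 5.5]
finger_gap: 0.0136
finger_force: 30.0
[0.46746301 0.07138056 0.0210405 ] [-4.07347385 -0.79627992  5.54734926] [-0.25759376  0.7590166  -0.01364861] 0.013631198822560472 [ 3.12773990e-02 -7.05114488e-03  1.76431853e+00  3.32329171e-04
  1.38389901e+00  1.37179932e+00]
turn 7.459772582722255
```

```bash
python3 -m crank '[-1,0,0,0,0.02, -1,0,0,0,0.04, -1,0,0,0,0.05, -1,0,0,0,0.05, -1,0,0,0,0.05]'
python3 -c "
from h import *
s=robot.state();r=s['ee_rot'];print(s['moment'],(1.4068-2*np.arctan2(r[1],r[0]))%6.2832)"
python3 -m crank '[0,0,0,0,0, 0,0,0,0,0, 0,0,0,0,0, 0,0,0,0,0, 0,0,0,0,0]'
python3 -m crank '[0,0,0,-0.1,0, 0,0,0,-0.3,0, 0,0,0,-0.6,0, 0,0,0,-0.9,0, 0,0,0,-0.9,0]'
python3 - <<'E'
from h import *
g=grab_frame('scene');f=grab_frame('wrist')
a=cv2.resize(g['color'][200:400,210:430],(528,480));b=cv2.resize(f['color'],(267,200))
o=np.zeros((480,795,3),np.uint8);o[:,:528]=a;o[:200,528:]=b
h=grab_frame('top')['color'][240:310,190:400];o[240:329,528:]=cv2.resize(h,(267,89))
cv2.imwrite('pics/end.png',o)
for n,z in(('tin_rack_knob',.07),('tin_near',.041)): print(n,[(d['confidence'],ray(f,d['position'],z).round(3)) for d in finder.spot_in('wrist',n)])
E
```

```text
t: 13.55
tool_pos: [0.4675, 0.0713, 0.021]
ee_rot: [-3.132, -0.238, -0.001]
force: [-4.9, 0.3, 4.9]
finger_gap: 0.0142
finger_force: 30.0
[-0.25994909  0.83433144  0.0445962 ] 1.2548152697220951
t: 14.18
tool_pos: [0.4674, 0.0711, 0.0208]
ee_rot: [3.133, 0.236, 0.0]
force: [-0.4, -0.0, 0.3]
finger_gap: 0.0471
finger_force: 0.0
t: 14.8
tool_pos: [0.4705, 0.0712, 0.1619]
ee_rot: [3.132, 0.236, 0.018]
force: [0.6, -0.1, -0.9]
finger_gap: 0.0471
finger_force: 0.0
tin_rack_knob [(0.6, array([0.475, 0.071, 0.07 ]))]
tin_near [(0.95, array([0.467, 0.187, 0.041])), (0.92, array([0.585, 0.206, 0.041]))]
```

View pics/end.png

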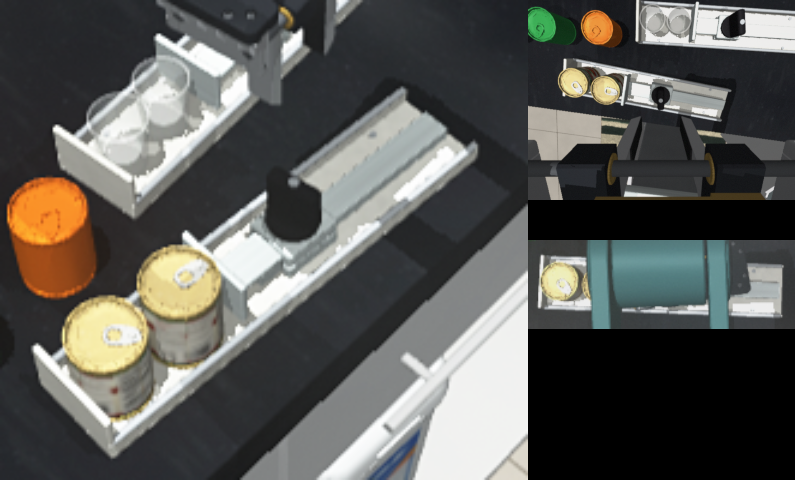

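The stop stands at the near tin, which is upright, and the knob bar lies across the rail. One numeric gap check before handing in.

```bash
python3 - <<'E'
from h import *
from scipy.optimize import least_squares
for c in('wrist','scene'):
    f=grab_frame(c);T=f and finder.trace(c,'tin_near')
    for d in T:
        p=ray(f,d['position'],.041)
        if abs(p[0]-.47)>.03 or not .15<p[1]<.215: continue
        m=d['pixels']
        # fit the silhouette: tin centre maximising overlap of the projected cylinder
        best=None
        a=np.linspace(0,2*np.pi,40)
        for x in np.arange(.46,.485,.001):
            for y in np.arange(.17,.20,.001):
                P=np.float32([proj(f,[x+.0285*np.cos(t),y+.0285*np.sin(t),z]) for t in a[::3] for z in(.005,.077)])
                k=np.zeros((480,640),np.uint8);cv2.fillConvexPoly(k,cv2.convexHull(P.astype(np.int32)),1)
                v=(k&m).sum()/max(1,(k|m).sum())
                if best is None or v>best[0]: best=(v,x,y)
        print(c,d['confidence'],best,'gap',best[2]-.0287-(.0714+.08))
E
```

```text
wrist 0.66 (np.float64(0.9236150501039894), np.float64(0.47100000000000003), np.float64(0.18100000000000002)) gap 0.0009000000000000119
scene 0.71 (np.float64(0.9377358490566038), np.float64(0.47300000000000003), np.float64(0.17900000000000002)) gap -0.0010999999999999899
```

Both cameras put the gap at about 0 mm, and the knob is at about 1.38 rad. Handing in.

```bash
python3 -c "
from cell import ticket
print(ticket.sign_off())"
```

```text
the job is handed in; nothing more can be done
None
```

The stop stands against the nearer tin (measured gap about 0 mm, ±2 mm), that tin is upright, the knob is turned clockwise to about 1.38 rad (tight), the gripper has let go, and the job is handed in at about 15 s.

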